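# Take the dip-cleaning pot apart

## Task

Take the brass dip-cleaning pot apart: lift off its lid and set it down knob up on the middle of the green mat, then lift the blue basket out of the pot by its orange bar and stand it upright in the black tray. Lower each part all the way down before letting go of it, leave the pot standing where it is, and do not disturb the cup, tin, print pad and bottle nearby.

Things in the scene. Friction and masses are not known exactly. Their poses are not given: they have to be found in the camera images.
- pot: Open round brass-coloured pot, loose on the bench, 0.8 kg, 140 mm outside diameter, 132 mm inside, 120 mm tall, floor 4 mm thick. Origin: centre of its underside. At the start the basket stands inside it and the lid lies on its rim.
- lid_knob (a point): Centre of the lid's black knob: upright cylinder, 34 mm diameter, 28 mm tall, any grasp yaw. The lid (0.2 to 0.35 kg) is a brass disc with copper centre, 146 mm diameter, 5 mm thick, its top 31 mm below this point; its lowest edge, 44 mm below this point, is a 120 mm ring that drops 8 mm into the pot with 6 mm play. On the pot this point is 156 mm above the bench. Lifts straight off. z up.
- basket_bar (a point): Centre of the blue basket's orange bar: 104 mm along this point's x, 14 mm wide (y), 14 mm tall, level, across the mouth, direction varies. The basket (0.2 to 0.35 kg) is round, 110 mm at the rim, which is 37 mm below this point; underside 97 mm below. In the pot this point is 101 mm above the bench, 19 mm below the pot rim, under the lid; 11 mm play all round; lifts straight out.
- mat: Green square mat with a white border line, 220 x 220 mm, 6 mm thick, fixed flat on the bench. Origin: centre of its underside; x and y axes along its sides, z up. It lies to the left or the right of the pot, the tray on the other side.
- tray: Black open tray, fixed flat on the bench, 200 mm (its x) by 220 mm (its y), 28 mm tall, walls and floor 5 mm thick. Origin: centre of its underside, z up.
- cup: Bystander: white cup, 76 mm diameter, 75 mm tall. Origin: centre of its underside.
- tin: Bystander: small closed brass-coloured tin, 93 mm diameter, 86 mm tall. Origin: centre of its underside.
- printpad: Bystander: green printing pad, 64 mm diameter, on a red block 110 x 70 x 20 mm; 58 mm tall in all. Origin: centre of its underside.
- bottle: Bystander: white bottle with red cap, 60 mm diameter, 150 mm tall. Origin: centre of its underside.
There are look-alikes about, which are no part of the job. Leave any purple or turquoise look-alike of the pot alone.

How it is judged:
By the outcome, as a careful person would: the job done as asked, in the order asked, and still so for the second after the job is handed in, with the robot touching nothing.
It also fails if it takes over 64 s, if anything falls off the work surface, if the arm or the gripper's body presses on something with over 40 N, if the wrist force passes 120 N, or if a joint passes its speed limit or range.

## Robot

A 6-joint arm with a two-finger parallel gripper is mounted at the origin on the work surface. World frame = base frame: x ahead of the robot, y to its left, z up, the work surface at z = 0. Lengths are in m, angles in rad, forces in N, time in s.
With the tool pointing down it reaches from about 0.25 to 0.725 m from the base axis. Payload 4 kg.
Tool frame: the origin (TCP) lies on the centre line of the jaws, within the pads' length; the fingertips stand 22 mm ahead of it and the grasp point (between the pads) lies 3 mm ahead of it; z points along the fingers, y is the line along which they close (so a half turn about z gives the same grasp; the last joint's range is limited). The gripper opens to 85 mm and grips with 20 to 120 N. Pads are 22 mm wide; open, the fingers measure 114 mm over their backs; the gripper's body (76 mm by 85 mm) begins 54 mm behind the grasp point. The pads swing forward as they close: fully open they stand 13 mm farther back than shut.
Start: joints at [1.258, 0.241, 0.005, 1.335, 0, 1.571], TCP at [0.154, 0.476, 0.253] pointing down, gripper open.
Joint ranges: [-2.72, 2.72], [-1.05, 1.87], [-1.09, 1.28], [-1.99, 2.15], [-1.42, 1.44], [-3.14, 3.14]. Speed limits (rad/s): [2.79, 2.79, 3.14, 3.14, 3.14, 3.14].

## Interface

Orientations are given as a unit quaternion [x, y, z, w].
In Python, from workcell import bot gives the robot as it stands.
- The arm moves only by the shell command python3 -m inch 'ROWS'. ROWS is JSON, one flat list of numbers, 7 for each row, row after row: the shift along the world's x, y, z in mm, then the turn, a rotation vector about the world's x, y, z in rad, then the opening in per cent of the stroke, from 0 (shut) to 100 (fully open). A call has 1 to 8 rows; each row is the pose to reach, as a shift and turn from the pose commanded when the call began; what a row does not reach only later rows make up. A row lasts 1/12 s, in which the tool goes at most 41.7 mm and 7.16 degrees, less where a joint would pass 70% of its speed; a pose out of reach is approached as far as the arm can. A call with a gripper value outside its range is refused whole. The fingers move at their own pace and stop on an object; the grip force is fixed at half the most. Time passes only in rows, so rows that repeat a pose let the fingers close. It gives the time, the measured TCP pose, the force, the opening and the grip force at its end, in the units of the state.
- bot.get_obs(): the state, without advancing time (a new reading comes with each control period).
- bot.camera(name): name is "scene" or "top"; returns the picture (400x640x3 uint8, blue, green, red); there is no depth.
- bot.camera_info(name): a dict with "intrinsics" (3x3 intrinsics, pixels), "camera_from_world" (4x4, takes a point from world to camera coordinates). Camera axes: x right, y down, z forward; pixel columns grow to the right and rows downward; lengths in m; the calibration is good to about 2 mm. A picture is of the moment at which its call begins. camera_info takes no time and is no camera call.
- bot.job_done(): hands the job in; it is judged then, once.
Trained networks look in the newest picture that a camera, given by its name, has taken for a name from the list of things; names that differ only in an ending like _2 or _b are one class to them, and where a whole thing is asked for, a point or a joint stands for the part that bears it (a point fixed in the world has none). Each returns a list of dicts, best first, with "confidence" (0 to 1); they miss things now and then, are a little off and sometimes report something else, mostly with a low value. They report only what shows in the picture. A call takes as long as a camera call. They do not tell look-alikes from the thing itself.
- bot.silhouettes(camera, target): "mask" (400x640 bool, what is visible of it) and "uv" ([column, row] in pixels, amid what is visible of it).
- bot.spot_point(camera, target): "uv" ([column, row] in pixels: a listed point, or the origin of a listed thing).
The state is a dict: "clock": time; "joint_pos": joint angles; "joint_vel": joint speeds; "tau": joint torques, N m; "eef_pos": TCP position; "tool_rot": TCP orientation; "ft_force": force on the tool from outside, world axes, zero at the start; "ft_torque": the same for the moment, N m; "grip_width": finger opening in m; "grasp_force": force on a finger pad.
Only numpy, scipy, OpenCV 4.12 (cv2) and the standard library are available. Lean on these libraries where they do the work, as an engineer would, in place of code of your own. Each camera call takes 0.05 s, during which the arm holds its last target. There are 200 camera calls.

## Working session

There is one attempt and no reset: what is moved stays moved. The work goes in short steps, Python scripts to look and compute and a shell command to move; the robot and the scene stay as the last step left them, time stands still between calls to the robot, and variables do not carry over. Pictures are saved under pics/ and viewed, at most 10 in all, crops included, and the job is handed in when it is done.

```bash
mkdir -p pics; cat > h.py <<'E'
import numpy as np, cv2
from workcell import bot
def ray(cam,uv,z):
    c=bot.camera_info(cam);K=np.array(c["intrinsics"]);T=np.array(c["camera_from_world"])
    R=T[:3,:3];o=-R.T@T[:3,3];d=R.T@np.linalg.solve(K,[uv[0],uv[1],1.])
    return o+d*(z-o[2])/d[2]
def proj(cam,p):
    c=bot.camera_info(cam);q=np.array(c["camera_from_world"])@np.r_[p,1.];q=np.array(c["intrinsics"])@q[:3];return q[:2]/q[2]
E
python3 - <<'E'
from h import *
np.set_printoptions(precision=3,suppress=True)
ims=[]
for c in("scene","top"):
    im=bot.camera(c);cv2.imwrite(f"pics/{c}0.png",im)
    T=np.array(bot.camera_info(c)["camera_from_world"]);print(c,-T[:3,:3].T@T[:3,3])
    for n,z in dict(lid_knob=.156,pot=0,mat=0,tray=0,cup=0,tin=0,printpad=0,bottle=0).items():
        for r in bot.spot_point(c,n)[:3]: print(c,n,round(r["confidence"],2),np.round(r["uv"]),ray(c,r["uv"],z))
print(bot.get_obs())
E
```

```text
scene [1.059 0.752 0.982]
scene lid_knob 0.7 [301. 182.] [0.625 0.005 0.156]
scene pot 0.69 [353. 193.] [0.422 0.011 0.   ]
scene pot 0.66 [306. 209.] [ 0.599 -0.013  0.   ]
scene pot 0.57 [386. 327.] [0.644 0.455 0.   ]
scene mat 0.95 [306. 144.] [ 0.418 -0.307 -0.   ]
scene tray 0.25 [286. 263.] [0.763 0.136 0.   ]
scene cup 0.56 [286. 262.] [0.763 0.135 0.   ]
scene tin 0.76 [245. 203.] [ 0.758 -0.147  0.   ]
scene printpad 0.8 [333. 289.] [0.696 0.286 0.   ]
scene printpad 0.51 [238. 170.] [ 0.704 -0.315  0.   ]
scene printpad 0.48 [288. 262.] [0.758 0.137 0.   ]
scene bottle 0.96 [239. 169.] [ 0.701 -0.317  0.   ]
top [0.393 0.051 1.317]
top lid_knob 0.82 [350. 188.] [ 0.611 -0.007  0.156]
top pot 0.97 [205. 191.] [0.632 0.457 0.   ]
top pot 0.64 [347. 260.] [ 0.409 -0.003  0.   ]
top mat 0.82 [453. 255.] [ 0.427 -0.337  0.   ]
top tray 0.8 [241. 251.] [0.437 0.334 0.   ]
top cup 0.85 [302. 152.] [0.762 0.14  0.   ]
top cup 0.19 [257. 172.] [0.696 0.29  0.   ]
top tin 0.97 [386. 152.] [ 0.762 -0.135  0.   ]
top printpad 0.55 [256. 171.] [0.699 0.292 0.   ]
top printpad 0.31 [303. 154.] [0.756 0.139 0.   ]
top bottle 0.72 [446. 169.] [ 0.705 -0.328  0.   ]
{'clock': 0.9, 'joint_pos': array([ 1.258,  0.241,  0.005,  1.335, -0.   ,  1.571]), 'joint_vel': array([-0.001,  0.001, -0.002, -0.001,  0.   , -0.001]), 'tau': array([  0.001, -37.219,  25.27 ,   0.001,   0.   ,  -0.   ]), 'eef_pos': array([0.154, 0.476, 0.253]), 'tool_rot': array([0.156, 0.988, 0.   , 0.   ]), 'ft_force': array([-0.311, -0.072,  0.384]), 'ft_torque': array([-0.019,  0.035, -0.034]), 'grasp_force': 0.0, 'grip_width': 0.08544217080851545}
```

View pics/scene0.png

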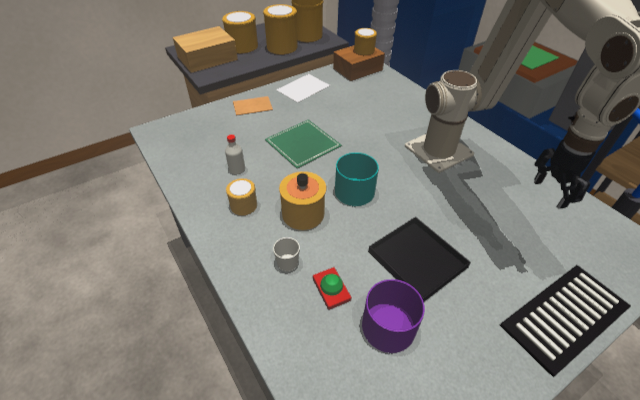

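View pics/top0.png

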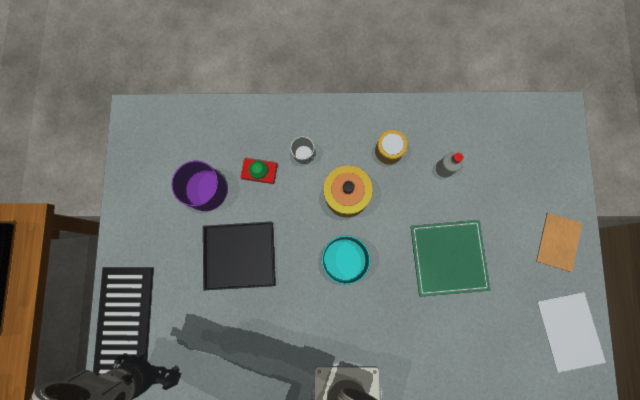

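The scene view shows the brass pot at (302,200), its knob at (301,181), the turquoise look-alike at (356,178) and the purple one at (392,315). The mat is at (303,144) and the tray at (419,258). In the top view the knob is at (348,187), the mat at (450,258) and the tray at (239,256).

```bash
python3 - <<'E'
from h import *
np.set_printoptions(precision=3,suppress=True)
for c,(u,v) in dict(scene=(301,181),top=(348,187)).items():
    im=bot.camera(c); w=im[v-12:v+12,u-12:u+12].max(2)<70
    n,l,s,ce=cv2.connectedComponentsWithStats(w.astype(np.uint8)); k=1+s[1:,4].argmax()
    uv=ce[k]+[u-12,v-12]; print(c,"knob",uv,s[k],ray(c,uv,.160))
    hsv=cv2.cvtColor(im,cv2.COLOR_BGR2HSV)
    for n,z in (("mat",.006),("tray",.028)):
        for r in bot.silhouettes(c,n)[:1]:
            m=r["mask"].astype(np.uint8); cs=max(cv2.findContours(m,0,1)[0],key=cv2.contourArea)
            P=np.array([ray(c,p[0],z)[:2] for p in cs],np.float32); R=cv2.minAreaRect(P*1000); print(c,n,round(r["confidence"],2),R)
E
```

```text
scene knob [301.835 179.881] [  8   5  10  13 109] [0.622 0.004 0.16 ]
scene mat 0.72 ((420.6505126953125, -319.5169982910156), (223.484375, 226.33702087402344), 5.686557292938232)
scene tray 0.63 ((432.44036865234375, 341.23828125), (222.6751708984375, 228.53012084960938), 3.819211721420288)
top knob [347.926 187.063] [ 7  7 11 11 95] [ 0.614 -0.002  0.16 ]
top mat 0.91 ((420.33575439453125, -322.72607421875), (226.2799072265625, 223.30606079101562), 4.422183990478516)
top tray 0.78 ((425.92803955078125, 334.5338134765625), (202.00584411621094, 221.61239624023438), 3.010345220565796)
```

```bash
python3 -m inch '[35,-15,15,0,0,-0.12,100, 65,-40,25,0,0,-0.24,100, 95,-65,25,0,0,-0.36,100, 125,-95,25,0,0,-0.48,100, 155,-125,25,0,0,-0.6,100, 185,-150,25,0,0,-0.72,100, 215,-180,25,0,0,-0.84,100, 245,-210,25,0,0,-0.96,100]'
```

```text
clock: 1.87
eef_pos: [0.399, 0.2653, 0.2785]
tool_rot: [0.597, 0.803, 0.0, 0.0]
ft_force: [1.0, 0.9, -0.3]
grip_width: 0.0852
grasp_force: 0.0
```

```bash
python3 -m inch '[25,-30,0,0,0,-0.06,100, 50,-60,0,0,0,-0.12,100, 75,-92,0,0,0,-0.18,100, 100,-124,0,0,0,-0.24,100, 126,-156,0,0,0,-0.29,100, 152,-188,0,0,0,-0.29,100, 178,-220,-5,0,0,-0.29,100, 200,-247,-20,0,0,-0.29,100]' && python3 -m inch '[16,-20,0,0,0,0,100, 16,-20,0,0,0,0,100]'; python3 - <<'E'
from h import *
o=bot.get_obs();print(o["eef_pos"],o["tool_rot"],o["joint_pos"])
a=bot.camera("scene")[90:290,200:440];b=bot.camera("top")[100:300,230:470]
cv2.imwrite("pics/1.png",cv2.resize(np.hstack([a,b]),(800,333)))
E
```

```text
clock: 2.53
eef_pos: [0.6005, 0.0173, 0.2604]
tool_rot: [0.705, 0.709, 0.002, 0.002]
ft_force: [0.3, 0.0, -0.0]
grip_width: 0.0854
grasp_force: 0.0
clock: 2.7
eef_pos: [0.6157, -0.0048, 0.2559]
tool_rot: [0.706, 0.708, -0.001, -0.0]
ft_force: [-0.6, -0.6, -0.2]
grip_width: 0.0853
grasp_force: 0.0
[ 0.61565664 -0.00476393  0.25589114] [ 7.06317497e-01  7.07894220e-01 -1.16808213e-03 -5.35064261e-05] [-0.00701072  0.47793577  0.35531498  1.44989026 -0.00159023  1.56155714]
```

View pics/1.png

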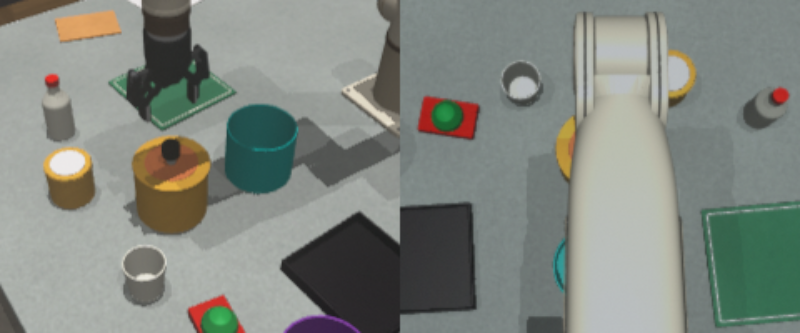

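The jaws hang straight above the knob (crop 170,148), closing along world x. I'll lower and grip.

```bash
python3 -m inch '[0,3,-30,0,0,0,100, 0,3,-60,0,0,0,100, 0,3,-85,0,0,0,100, 0,3,-96,0,0,0,100, 0,3,-96,0,0,0,100, 0,3,-96,0,0,0,0, 0,3,-96,0,0,0,0, 0,3,-96,0,0,0,0]' && python3 -m inch '[0,0,0,0,0,0,0,0,0,0,0,0,0,0,0,0,0,0,0,0,0]'
```

```text
clock: 3.47
eef_pos: [0.6148, 0.0034, 0.1645]
tool_rot: [0.704, 0.71, 0.001, 0.001]
ft_force: [0.1, -0.6, 0.3]
grip_width: 0.0521
grasp_force: 0.0
clock: 3.72
eef_pos: [0.6152, 0.003, 0.1645]
tool_rot: [0.704, 0.71, 0.002, 0.001]
ft_force: [0.4, 1.3, 5.8]
grip_width: 0.0325
grasp_force: 60.2
```

```bash
python3 -m inch '[0,0,8,0,0,0,0, 0,0,20,0,0,0,0, 0,0,40,0,0,0,0, 0,0,60,0,0,0,0, 0,0,70,0,0,0,0, 0,0,70,0,0,0,0]'; python3 - <<'E'
from h import *
a=bot.camera("scene")[90:290,200:440];b=bot.camera("top")[100:300,230:470]
cv2.imwrite("pics/2.png",cv2.resize(np.hstack([a,b]),(800,333)))
E
```

```text
clock: 4.22
eef_pos: [0.615, 0.0027, 0.235]
tool_rot: [0.704, 0.71, 0.002, 0.002]
ft_force: [-0.2, -0.3, -2.5]
grip_width: 0.032
grasp_force: 60.3
```

View pics/2.png

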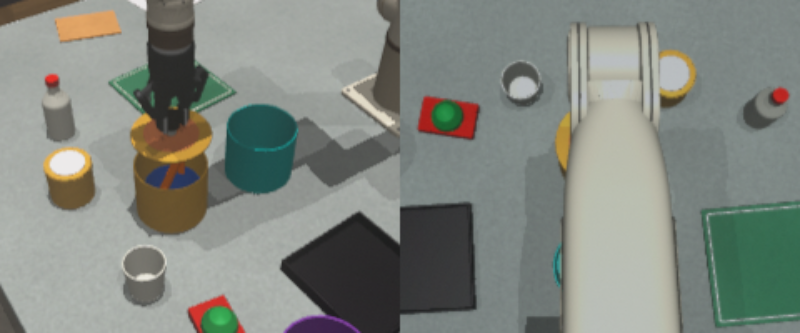

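The lid hangs level from the gripper; the basket and its orange bar (crop 175,180) show below it. I'll carry it to the mat.

```bash
python3 -m inch '[-8,-14,5,0,0,0,0, -25,-41,5,0,0,0,0, -44,-73,5,0,0,0,0, -63,-104,5,0,0,0,0, -82,-135,5,0,0,0,0, -101,-166,5,0,0,0,0, -120,-197,5,0,0,0,0, -139,-228,5,0,0,0,0]' && python3 -m inch '[-19,-31,-20,0,0,0,0, -36,-60,-45,0,0,0,0, -48,-80,-70,0,0,0,0, -55,-91,-100,0,0,0,0, -56,-92,-120,0,0,0,0, -56,-92,-120,0,0,0,0]'; python3 - <<'E'
from h import *
a=bot.camera("scene")[90:250,220:420];b=bot.camera("top")[190:350,350:550]
cv2.imwrite("pics/3.png",cv2.resize(np.hstack([a,b]),(800,320)))
E
```

```text
clock: 4.98
eef_pos: [0.4722, -0.2264, 0.2358]
tool_rot: [0.704, 0.71, -0.001, -0.001]
ft_force: [0.6, -0.4, -2.9]
grip_width: 0.0324
grasp_force: 60.3
clock: 5.48
eef_pos: [0.4133, -0.3155, 0.1114]
tool_rot: [0.705, 0.709, -0.001, -0.006]
ft_force: [-1.1, 1.0, -4.4]
grip_width: 0.0326
grasp_force: 60.3
```

View pics/3.png

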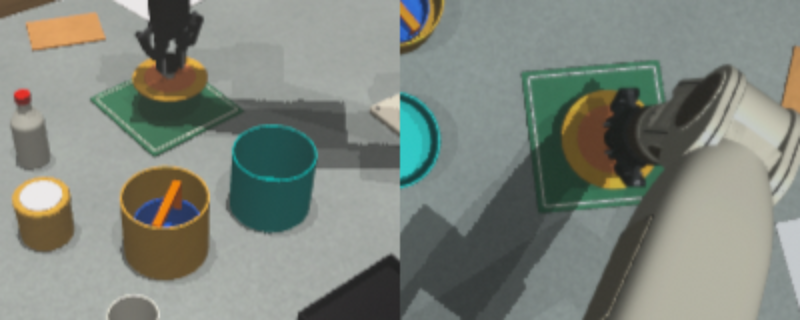

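The lid is level over the mat, close to its middle (right crop about 608,138 against the mat's 598,135). I'll lower it to contact.

```bash
python3 -m inch '[3,-2,-18,0,0,0,0, 3,-2,-32,0,0,0,0, 3,-2,-42,0,0,0,0, 3,-2,-47,0,0,0,0, 3,-2,-47,0,0,0,0, 3,-2,-47,0,0,0,0]'; python3 - <<'E'
from h import *
c="top";im=bot.camera(c);hsv=cv2.cvtColor(im,cv2.COLOR_BGR2HSV)
m=cv2.inRange(hsv,(12,90,60),(32,255,255));m[:200]=0;m[:,:400]=0;m[:,500:]=0
ys,xs=np.nonzero(m);print(len(xs),xs.min(),xs.max(),ys.min(),ys.max());P=cv2.convexHull(np.c_[xs,ys].astype(np.float32)[:,None]);
print(ray(c,[xs.min(),ys.mean()],.04),cv2.fitEllipse(P))
print("want centre px",proj(c,[.42,-.322,.02]))
E
```

```text
clock: 6.08
eef_pos: [0.4223, -0.3192, 0.0711]
tool_rot: [0.704, 0.71, 0.0, 0.0]
ft_force: [1.1, 0.1, -3.1]
grip_width: 0.0324
grasp_force: 60.5
672 428 472 234 280
[ 0.41763959 -0.24915321  0.04      ] ((451.5001525878906, 256.90777587890625), (45.88436508178711, 49.053306579589844), 135.43833923339844)
want centre px [450.1165457  257.07449874]
```

```bash
python3 -m inch '[-1,1,-5,0,0,0,0, -1,1,-8,0,0,0,0, -1,1,-10,0,0,0,0, -1,1,-11,0,0,0,0, -1,1,-11,0,0,0,0]'; python3 -m inch '[0,0,-1,0,0,0,0, 0,0,-2,0,0,0,0, 0,0,-2,0,0,0,0]'
```

```text
clock: 6.55
eef_pos: [0.4205, -0.318, 0.059]
tool_rot: [0.704, 0.71, -0.0, -0.0]
ft_force: [-0.0, -0.1, -2.8]
grip_width: 0.0324
grasp_force: 60.5
clock: 6.8
eef_pos: [0.4207, -0.3183, 0.0585]
tool_rot: [0.704, 0.71, -0.0, 0.0]
ft_force: [-2.8, 1.7, 5.9]
grip_width: 0.0322
grasp_force: 61.3
```

Contact at the predicted height, so I'll open and rise.

```bash
python3 -m inch '[0,0,0,0,0,0,100, 0,0,0,0,0,0,100, 0,0,0,0,0,0,100, 0,0,0,0,0,0,100, 0,0,0,0,0,0,100, 0,0,0,0,0,0,100]' && python3 -m inch '[0,0,15,0,0,0,100, 0,0,45,0,0,0,100, 0,0,85,0,0,0,100, 0,0,125,0,0,0,100, 0,0,165,0,0,0,100, 0,0,200,0,0,0,100, 0,0,200,0,0,0,100]'; python3 - <<'E'
from h import *
np.set_printoptions(precision=3,suppress=True)
for c in("scene","top"):
    im=bot.camera(c)
    for n,z in(("lid_knob",.05),("basket_bar",.101)):
        for r in bot.spot_point(c,n)[:2]:print(c,n,round(r["confidence"],2),np.round(r["uv"],1),ray(c,r["uv"],z))
    hsv=cv2.cvtColor(im,cv2.COLOR_BGR2HSV);u,v=proj(c,[.615,-.002,.101]).astype(int)
    m=cv2.inRange(hsv,(5,150,80),(17,255,255));q=np.zeros_like(m);q[v-22:v+22,u-25:u+25]=1;m*=q
    n,l,s,ce=cv2.connectedComponentsWithStats(m);k=1+s[1:,4].argmax();P=np.argwhere(l==k)[:,::-1].astype(np.float32)
    W=np.array([ray(c,p,.108)[:2] for p in P],np.float32)*1000;print(c,len(P),cv2.minAreaRect(W),W.mean(0))
a=cv2.imread
s=bot.camera("scene")[90:250,220:420];b=bot.camera("top")[140:300,310:510]
cv2.imwrite("pics/4.png",cv2.resize(np.hstack([s,b]),(800,320)))
E
```

```text
clock: 7.3
eef_pos: [0.4209, -0.3182, 0.0573]
tool_rot: [0.704, 0.71, 0.0, 0.0]
ft_force: [0.4, -0.9, 0.1]
grip_width: 0.0855
grasp_force: 0.0
clock: 7.88
eef_pos: [0.4238, -0.3204, 0.2657]
tool_rot: [0.704, 0.71, 0.001, 0.007]
ft_force: [0.4, -0.9, 0.9]
grip_width: 0.0853
grasp_force: 0.0
scene basket_bar 0.83 [300.8 190.6] [ 0.618 -0.01   0.101]
scene 159 ((612.1586303710938, 5.060840606689453), (108.35746765136719, 28.70317840576172), 41.91523361206055) [612.056   0.57 ]
top lid_knob 0.68 [454.4 256.5] [ 0.421 -0.326  0.05 ]
top lid_knob 0.46 [349.3 188.8] [ 0.63  -0.011  0.05 ]
top basket_bar 0.95 [350.1 189.3] [ 0.619 -0.011  0.101]
top 11 ((637.4507446289062, 26.107650756835938), (27.69256591796875, 4.283379077911377), 44.23137664794922) [639.195  28.352]
```

View pics/4.png

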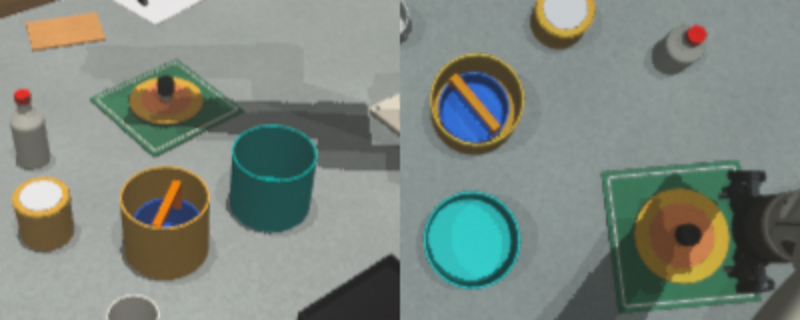

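The lid sits knob up centrally on the mat (right crop 682,236). The orange bar runs from (453,78) to (495,130) in the right crop. I need its direction.

```bash
python3 - <<'E'
from h import *
np.set_printoptions(precision=3,suppress=True)
for c in("top","scene"):
    im=bot.camera(c);u,v=proj(c,[.615,-.002,.101]).astype(int)
    r=bot.silhouettes(c,"basket_bar");print([(round(x["confidence"],2),x["mask"].sum()) for x in r[:2]])
    b,g,rr=[im[...,i].astype(int) for i in range(3)]
    m=((rr>170)&(rr-g>65)&(b<70)).astype(np.uint8);q=np.zeros_like(m);q[v-20:v+20,u-20:u+20]=1;m*=q
    n,l,s,ce=cv2.connectedComponentsWithStats(m);k=1+s[1:,4].argmax();P=np.argwhere(l==k)[:,::-1].astype(np.float32)
    W=np.array([ray(c,p,.108)[:2] for p in P],np.float32)*1000;d=cv2.fitLine(W,2,0,.01,.01).ravel()
    print(c,len(P),cv2.minAreaRect(W),d,np.degrees(np.arctan2(d[1],d[0])))
    print(im[v-1:v+2,u-1:u+2].tolist())
E
```

```text
[(0.69, np.int64(1013))]
top 1 ((630.5755615234375, 19.421648025512695), (0.0, 0.0), 0.0) [  0.027  -1.    630.576  19.422] -88.45727
[[[42, 142, 203], [45, 139, 201], [80, 133, 183]], [[46, 145, 203], [40, 141, 202], [46, 139, 201]], [[49, 148, 200], [44, 145, 203], [40, 141, 202]]]
[(0.67, np.int64(385))]
scene 104 ((617.1004638671875, 1.5133705139160156), (105.68110656738281, 13.38299560546875), 39.804630279541016) [  0.771   0.637 617.817   2.029] 39.57238
[[[14, 132, 236], [16, 133, 236], [15, 133, 235]], [[15, 132, 235], [14, 133, 236], [16, 131, 233]], [[14, 133, 236], [15, 134, 236], [19, 130, 228]]]
```

```bash
python3 - <<'E'
from h import *
c="top"
im=bot.camera(c);u,v=proj(c,[.615,-.002,.101]).astype(int)
b,g,rr=[im[...,i].astype(int) for i in range(3)]
m=((rr>170)&(rr-g>48)&(b<90)).astype(np.uint8);q=np.zeros_like(m);cv2.circle(q,(int(u),int(v)),20,1,-1);m*=q
n,l,s,ce=cv2.connectedComponentsWithStats(m);k=1+s[1:,4].argmax();P=np.argwhere(l==k)[:,::-1].astype(np.float32)
W=np.array([ray(c,p,.108)[:2] for p in P],np.float32)*1000
print(len(P),cv2.minAreaRect(W))
E
```

```text
131 ((614.0260009765625, -1.4619598388671875), (100.224365234375, 11.617535591125488), 39.0129508972168)
```

```bash
python3 -m inch '[10,16,0,0,0,-0.08,60, 28,46,0,0,0,-0.18,50, 47,77,0,0,0,-0.28,50, 66,108,0,0,0,-0.38,50, 85,139,0,0,0,-0.48,50, 104,170,0,0,0,-0.58,50, 123,201,0,0,0,-0.68,50, 142,232,0,0,0,-0.78,50]' && python3 -m inch '[19,31,-5,0,0,-0.08,50, 38,62,-15,0,0,-0.11,50, 50,81,-35,0,0,-0.11,50, 53,86,-60,0,0,-0.11,50, 53,86,-75,0,0,-0.11,50, 53,86,-75,0,0,-0.11,50, 53,86,-75,0,0,-0.11,50]'; python3 - <<'E'
from h import *
s=bot.camera("scene")[110:240,230:370]
cv2.imwrite("pics/5.png",cv2.resize(s,(560,520)))
R=__import__("scipy.spatial.transform").spatial.transform.Rotation.from_quat(bot.get_obs()["tool_rot"]).as_matrix();print(np.degrees(np.arctan2(R[1,1],R[0,1])),R[:,2],bot.get_obs()["eef_pos"],bot.get_obs()["joint_pos"])
E
```

```text
clock: 9.2
eef_pos: [0.5635, -0.0845, 0.2574]
tool_rot: [0.922, 0.387, 0.0, 0.0]
ft_force: [0.8, -0.3, -0.4]
grip_width: 0.0427
grasp_force: 0.0
clock: 9.78
eef_pos: [0.6151, -0.0, 0.1813]
tool_rot: [0.941, 0.338, -0.001, -0.0]
ft_force: [0.6, 0.6, -0.6]
grip_width: 0.0426
grasp_force: 0.0
-50.550185795741854 [ 2.36835436e-04 -4.77302316e-05 -9.99999971e-01] [ 6.15959160e-01 -3.87065633e-04  1.82838317e-01] [-6.06647316e-04  5.06085324e-01  2.10329382e-01  1.27480352e+00
 -4.75865473e-05  2.45245684e+00]
```

View pics/5.png

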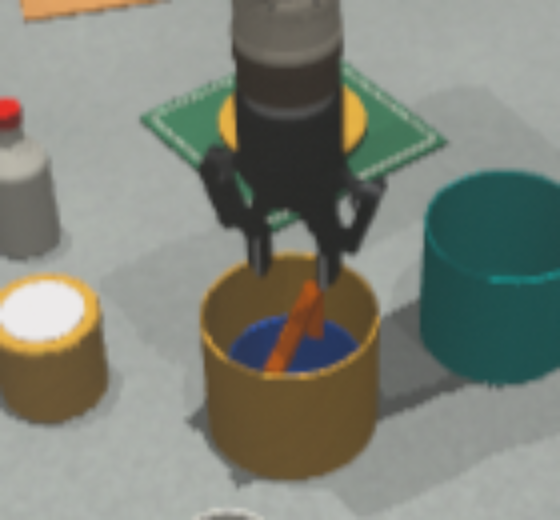

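The fingers straddle the orange bar (300,325 in the crop) squarely, and there is room inside the pot. I'll lower and grip.

```bash
python3 -m inch '[0,0,-25,0,0,0,50, 0,0,-48,0,0,0,50, 0,0,-65,0,0,0,50, 0,0,-75,0,0,0,50, 0,0,-79,0,0,0,50, 0,0,-79,0,0,0,50]'; python3 -m inch '[0,0,0,0,0,0,0,0,0,0,0,0,0,0,0,0,0,0,0,0,0,0,0,0,0,0,0,0,0,0,0,0,0,0,0]'
```

```text
clock: 10.33
eef_pos: [0.616, -0.0006, 0.1037]
tool_rot: [0.941, 0.337, 0.0, 0.0]
ft_force: [-0.0, 0.0, -0.9]
grip_width: 0.0426
grasp_force: 0.0
clock: 10.75
eef_pos: [0.6173, -0.0005, 0.105]
tool_rot: [0.941, 0.338, 0.002, 0.001]
ft_force: [1.1, -1.2, 5.1]
grip_width: 0.0128
grasp_force: 60.9
```

```bash
python3 -m inch '[0,0,6,0,0,0,0, 0,0,16,0,0,0,0, 0,0,34,0,0,0,0, 0,0,56,0,0,0,0, 0,0,80,0,0,0,0, 0,0,106,0,0,0,0, 0,0,132,0,0,0,0, 0,0,155,0,0,0,0]'; python3 -m inch '[0,0,5,0,0,0,0,0,0,5,0,0,0,0]'; python3 - <<'E'
from h import *
s=bot.camera("scene")[60:260,220:420];b=bot.camera("top")[130:330,200:400]
cv2.imwrite("pics/6.png",cv2.resize(np.hstack([s,b]),(800,400)))
E
```

```text
clock: 11.42
eef_pos: [0.6151, 0.0001, 0.26]
tool_rot: [0.941, 0.338, -0.0, -0.0]
ft_force: [1.1, 0.8, -2.0]
grip_width: 0.0128
grasp_force: 59.9
clock: 11.58
eef_pos: [0.6166, 0.0, 0.2654]
tool_rot: [0.941, 0.338, 0.002, 0.001]
ft_force: [0.4, -0.4, -3.1]
grip_width: 0.0127
grasp_force: 59.9
```

View pics/6.png

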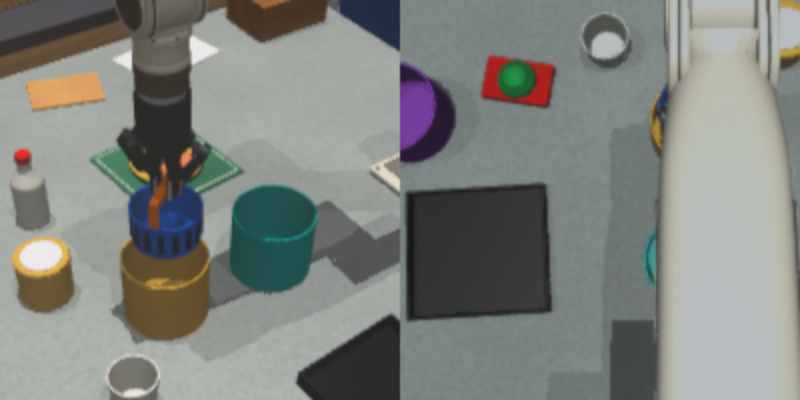

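The basket hangs upright, clear of the rim, and the pot has stayed put. The tray is free (right crop 479,251). I'll carry it over.

```bash
python3 -m inch '[-7,12,0,0,0,0.04,0, -22,39,0,0,0,0.1,0, -39,69,0,0,0,0.16,0, -56,99,0,0,0,0.22,0, -73,129,0,0,0,0.28,0, -90,159,0,0,0,0.34,0, -107,189,0,0,0,0.4,0, -124,219,0,0,0,0.46,0]' && python3 -m inch '[-17,30,0,0,0,0.06,0, -34,60,-10,0,0,0.12,0, -48,85,-30,0,0,0.16,0, -60,105,-55,0,0,0.16,0, -66,115,-80,0,0,0.16,0, -66,115,-105,0,0,0.16,0, -66,115,-115,0,0,0.16,0, -66,115,-115,0,0,0.16,0]'; python3 - <<'E'
from h import *
s=bot.camera("scene")[170:330,320:520];b=bot.camera("top")[180:340,150:350]
cv2.imwrite("pics/7.png",cv2.resize(np.hstack([s,b]),(800,320)))
print(bot.get_obs()["eef_pos"],bot.get_obs()["tool_rot"])
E
```

```text
clock: 12.35
eef_pos: [0.489, 0.2201, 0.2612]
tool_rot: [0.838, 0.545, -0.002, -0.001]
ft_force: [-0.7, 0.5, -2.3]
grip_width: 0.0127
grasp_force: 59.9
clock: 13.02
eef_pos: [0.4223, 0.332, 0.1439]
tool_rot: [0.793, 0.609, -0.005, 0.0]
ft_force: [-0.5, -0.7, -3.3]
grip_width: 0.0131
grasp_force: 59.8
[0.42542055 0.33340692 0.14804279] [ 7.93387557e-01  6.08716314e-01 -7.95841571e-04 -1.47490152e-05]
```

View pics/7.png

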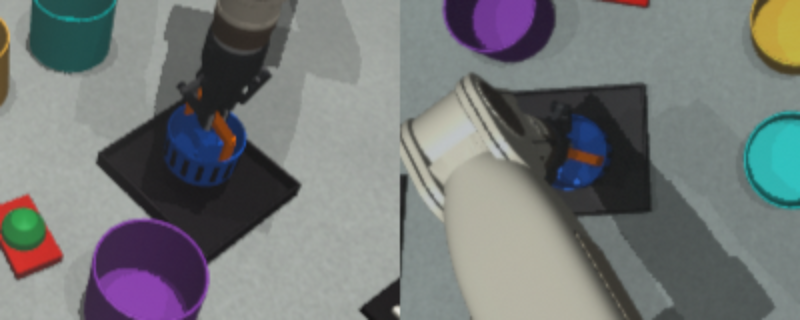

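The basket is upright over the middle of the tray (right crop about 580,153). I'll lower it about 42 mm to contact.

```bash
python3 -m inch '[0,0,-15,0,0,0,0, 0,0,-27,0,0,0,0, 0,0,-35,0,0,0,0, 0,0,-39,0,0,0,0, 0,0,-40,0,0,0,0, 0,0,-40,0,0,0,0, 0,0,-40,0,0,0,0]'; python3 -m inch '[0,0,-1,0,0,0,0, 0,0,-2,0,0,0,0, 0,0,-2,0,0,0,0]'
```

```text
clock: 13.7
eef_pos: [0.4264, 0.3341, 0.1092]
tool_rot: [0.793, 0.609, 0.001, -0.0]
ft_force: [0.4, 0.0, -2.6]
grip_width: 0.0128
grasp_force: 59.8
clock: 13.95
eef_pos: [0.4258, 0.3339, 0.1064]
tool_rot: [0.793, 0.609, 0.0, -0.0]
ft_force: [-0.4, -0.0, -2.7]
grip_width: 0.013
grasp_force: 59.8
```

```bash
python3 -m inch '[0,0,-1,0,0,0,0, 0,0,-1,0,0,0,0, 0,0,-1,0,0,0,0]'; python3 -m inch '[0,0,-1,0,0,0,0, 0,0,-1,0,0,0,0, 0,0,-1,0,0,0,0]'
```

```text
clock: 14.2
eef_pos: [0.4261, 0.3338, 0.106]
tool_rot: [0.793, 0.609, 0.0, 0.0]
ft_force: [-1.2, -1.8, 2.7]
grip_width: 0.0127
grasp_force: 60.5
clock: 14.45
eef_pos: [0.4262, 0.3338, 0.1059]
tool_rot: [0.793, 0.609, 0.001, 0.0]
ft_force: [-1.3, -3.5, 9.4]
grip_width: 0.0128
grasp_force: 61.5
```

Seated (force reversed to +9 N), so I'll release and rise.

```bash
python3 -m inch '[0,0,0,0,0,0,50, 0,0,0,0,0,0,50, 0,0,0,0,0,0,50, 0,0,0,0,0,0,50, 0,0,0,0,0,0,50]' && python3 -m inch '[0,0,10,0,0,0,50, 0,0,35,0,0,0,50, 0,0,70,0,0,0,50, 0,0,110,0,0,0,50, 0,0,140,0,0,0,50, -30,5,150,0,0,0,50, -60,10,150,0,0,0,50, -60,10,150,0,0,0,50]'; python3 - <<'E'
from h import *
s=bot.camera("scene")[100:360,220:520];b=bot.camera("top")[130:330,150:500]
cv2.imwrite("pics/8.png",np.hstack([cv2.resize(s,(346,300)),cv2.resize(b,(454,260))[:,:].copy() if 0 else cv2.resize(b,(454,300))]))
E
```

```text
clock: 14.87
eef_pos: [0.4257, 0.3339, 0.104]
tool_rot: [0.793, 0.609, -0.0, -0.0]
ft_force: [0.3, -0.0, 1.0]
grip_width: 0.0429
grasp_force: 0.0
clock: 15.53
eef_pos: [0.3624, 0.3443, 0.2566]
tool_rot: [0.792, 0.61, 0.0, -0.001]
ft_force: [-0.7, -0.1, 0.0]
grip_width: 0.0427
grasp_force: 0.0
```

View pics/8.png

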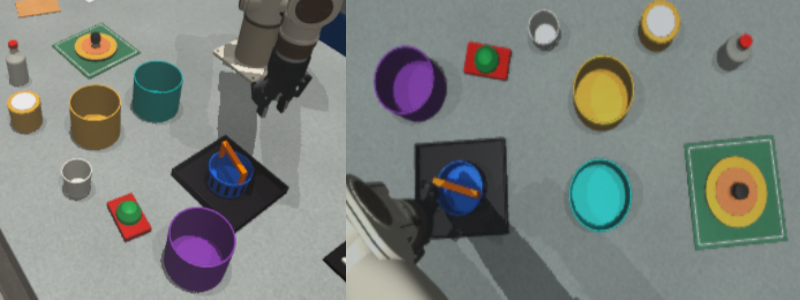

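The lid is knob up at the middle of the mat (736,191) and the basket stands upright in the tray (460,187). The pot (603,91) and the bystanders are where they were, and the robot is clear.

```bash
python3 -c "from workcell import bot; print(bot.job_done())"
```

```text
the job is handed in; nothing more can be done
None
```

I handed the job in at about 16 s: the lid is knob up on the middle of the mat and the basket stands upright in the tray, both lowered to contact before release; the pot and bystanders look unmoved in the last pictures.

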